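# Take the lock cap off a desk fan whose thread hand is unknown

### The arm

A 7-joint arm with a two-finger parallel gripper is mounted at the origin on the work surface. World frame = base frame: x ahead of the robot, y to its left, z up, the work surface at z = 0. Lengths are in m, angles in rad, forces in N, time in s.
With the tool pointing down it reaches from about 0.4 to 0.85 m from the base axis. Payload 10.4 kg.
Tool frame: the origin (TCP) lies at the very end of the fingers, on their centre line; the grasp point (between the pads) lies 19 mm behind it (manip.grip_depth is the distance from the TCP to the grasp point, in m); z points along the fingers, y is the direction in which the jaws open and shut (so a half turn about z gives the same grasp; the last joint's range is limited). The gripper opens to 85 mm and grips with 20 to 120 N. Pads are 22 mm wide; open, the fingers measure 114 mm over their backs; the gripper's body (76 mm by 85 mm) begins 54 mm behind the grasp point. The pads swing forward as they close: fully open they stand 13 mm farther back than shut.
Start: joints at [-0.023, 0.332, -0.065, 1.46, 0.022, 1.35, -0.088], TCP at [0.625, 0, 0.231] pointing down, gripper open.
Joint ranges: [-2.6, 2.6], [-0.5, 2.12], [-1.47, 1.34], [0.16, 2.42], [-1.27, 4.41], [0.06, 2.06], [-2.6, 2.6]. Speed limits (rad/s): [2.22, 2.22, 2.79, 2.79, 3.14, 3.14, 3.14].

### API

Orientations are given as a unit quaternion [x, y, z, w].
In Python, from workcell import manip gives the robot as it stands.
- The arm moves only by the tool step_arm, never from a script. Its argument "motion" is a list of rows, each a list of 6 numbers: the shift along the tool's x, y, z in mm, then the turn, a rotation vector about the tool's x, y, z in degrees. A call has 1 to 20 rows; each row shifts and turns the pose as measured when the row begins, along the tool's axes as they then stand; what a row does not reach is not made up. A row lasts 1/8 s, in which the tool goes at most 62.5 mm and 10.7 degrees, less where a joint would pass 70% of its speed; a pose out of reach is approached as far as the arm can. A call with a gripper value outside its range is refused whole. "jaw" is the finger opening in mm, from 0 to 85.4, set as the call begins (left out, the last holds). The fingers move at their own pace and stop on an object; "force" is the grip in N (left out, the last holds). Time passes only in rows, so rows that do not move let the fingers close. It gives the time, the measured TCP pose, the force and the opening at its end, in the units of the state.
- manip.get_obs(): the state, without advancing time (a new reading comes with each control period).
- manip.camera(name): name is "scene" or "side" or "wrist"; returns the picture (384x512x3 uint8, blue, green, red); there is no depth.
- manip.camera_info(name): a dict with "camera_matrix" (3x3 intrinsics, pixels), "R" (3x3) and "t" (3): a world point X has camera coordinates R X + t. Camera axes: x right, y down, z forward; pixel columns grow to the right and rows downward; lengths in m; the calibration is good to about 2 mm. A picture is of the moment at which its call begins: read the wrist's pose just before it. camera_info takes no time and is no camera call; for the wrist camera it gives the pose at the moment of the call.
- manip.hand_in(): hands the job in, once; it reports no verdict.
The state is a dict: "clock": time; "joint_pos": joint angles; "joint_velocities": joint speeds; "tau": joint torques, N m; "position": TCP position; "ee_rot": TCP orientation; "ft_force": force on the tool from outside, world axes, zero at the start; "torque": the same for the moment, N m; "grip_width": opening from 0.0 (shut) to 1.0 (fully open).
Only numpy, scipy, OpenCV 4.12 (cv2) and the standard library are available. Lean on these libraries where they do the work, as an engineer would, in place of code of your own. Each camera call takes 0.05 s, during which the arm holds its last target.

### The job

The desk fan lies on its back with its grille off so that its blades can be cleaned: unscrew the orange cap from its hub. Such caps come with right-hand or left-hand threads and you cannot see which, so try it both ways, turn it about a quarter turn the way it gives, lift it straight up about 10 cm over the hub and finish while still holding it there, upright and still. Leave the other things on the desk where they are.

Things in the scene. Friction and masses are not known exactly. Their poses are not given: they have to be found in the camera images.
- cap: Orange screw cap on the hub, 45 g: round skirt 60 mm across, 32 mm tall, with an upright grip bar on top, 34 mm long, 14 mm thick, from 32 to 58 mm above the underside. Origin: centre of underside; x along the bar, y across it, z up. Its hidden coarse thread is right-hand (off counter-clockwise seen from above) or left-hand (off clockwise), differing between starts.
- fan: White desk fan on its back, fixed: a round shell 190 mm across, 45 mm tall, with five blue blades (below 50 mm), a grey hub 66 mm across, and at its +x side a white foot (60 x 110 mm, 92 mm tall, centre 128 mm from the hub). Blades and hub do not turn. Origin: centre of the shell on the desk; z up; x points to the foot. The cap's bar starts nearly along the fan's x.
- hub_seat (a point): Centre of the hub's top, 60 mm above the desk, where the cap's underside sits. A fixed 24 mm stud in the cap holds it by two lugs: the wrong way it stops hard after about 0.1 rad; the right way it turns freely and can be lifted straight off once turned 1.15 to 1.75 rad (aim for 1.5). Before that it cannot be pulled up more than a few mm.
- grille: The fan's removed front grille, white wire disc 190 mm across, 12 mm tall, lying on the desk. Bystander.
- screwdriver: Screwdriver lying on the desk beside the fan. Bystander.
- tape: Yellow roll of tape, 60 mm across, 18 mm tall, beside the fan. Bystander.
- staples: Red box of staples, 75 x 45 x 30 mm, between the robot and the fan. Bystander.
- mug: White mug, 76 mm across, 90 mm tall. Bystander.
- mouse: Round black computer mouse, 60 mm across, 30 mm tall. Bystander.
- notebook: Blue notebook, 150 x 100 x 14 mm, lying on the desk. Bystander.
Not all that is in view belongs to the job. Of the things like the cap, leave any that is green or pink; of the rest the larger one is meant.

How it is judged:
On the way:
1. the cap has been turned at least 50 degrees (0.87 rad) one way, still down on the hub (angle between the x axis of cap and the x axis of fan, either way round above 0.87 rad and z of cap in the frame of hub_seat below 0.02 m and horizontal distance between cap and hub_seat below 0.006 m), for 0.05 s.
At the end, for the whole second after the job is handed in: The fingers hold the cap (over 2 N) with its underside 50 to 200 mm above the hub seat and within 60 mm of the hub's axis, upright within 0.3 rad, still (under 30 mm/s and 0.3 rad/s) and not touching the fan (z of cap in the frame of hub_seat between 0.05 and 0.2 m and horizontal distance between cap and hub_seat below 0.06 m and angle between cap's own z axis and vertical below 0.3 rad and contact force between cap and the fingers above 2 N and contact force between cap and fan below 0.1 N and linear speed of cap below 0.03 m/s and angular speed of cap below 0.3 rad/s); the arm keeps its last pose, push and grip.
It fails at once if a bystander was moved more than 30 mm (distance of any of grille, screwdriver, tape, staples, mug, mouse, notebook from where it was at the start of the episode above 0.03 m).
It also fails if it takes over 42 s, if anything falls off the work surface, if the arm or the gripper's body presses on something with over 40 N, if the wrist force passes 120 N, or if a joint passes its speed limit or range.

## Working session

There is one attempt and no reset: what is moved stays moved. The work goes in short steps, Python scripts to look and compute and a tool call to move; the robot and the scene stay as the last step left them, time stands still between calls to the robot, and variables do not carry over. Pictures are saved under pics/ and viewed, and the job is handed in when it is done.

Besides the shell and the picture viewer there is one more tool, called after "Call:" by a JSON object that holds its "fn" and its "kwargs". step_arm: Moves the arm, as the interface text tells. Its arguments: {"type":"object","properties":{"motion":{"type":"array"},"jaw":{"type":"number"},"force":{"type":"number"}},"required":["motion"]}

```bash
mkdir -p pics; ls; python3 - <<'E'
from workcell import manip
import cv2,numpy as np
o=manip.get_obs();print(o)
for n in("scene","side","wrist"):
    i=manip.camera_info(n);print(n,i)
    cv2.imwrite(f"pics/{n}0.png",manip.camera(n))
E
```

```text
pics
{'clock': 0.0, 'joint_pos': array([-0.02260125,  0.33285564, -0.06468857,  1.4609578 ,  0.0216025 ,
        1.34989166, -0.08849096]), 'joint_velocities': array([-1.21304939e-03, -1.82761678e-03, -4.12611219e-04,  6.60943420e-04,
       -5.68826904e-05, -9.46947432e-04, -1.25393903e-03]), 'tau': array([ 4.98105128e-04, -6.25449800e+01,  4.97091911e-02, -3.91610491e+01,
        1.63588714e-02,  9.83294769e-03, -6.01235030e-06]), 'position': array([ 6.24620204e-01, -1.25823498e-05,  2.30518166e-01]), 'ee_rot': array([ 7.07099046e-01,  7.07114162e-01, -5.26013528e-04, -4.74594334e-04]), 'ft_force': array([-0.51724063,  0.45188406,  0.20527275]), 'torque': array([-0.02039326, -0.02672856, -0.00947166]), 'grip_width': 1.0009634895129371}
scene {'camera_matrix': array([[348.48536779,   0.        , 252.1261814 ],
       [  0.        , 348.48536779, 192.67869897],
       [  0.        ,   0.        ,   1.        ]]), 'R': array([[ 0.39670426,  0.917932  ,  0.00515481],
       [ 0.65561846, -0.27940037, -0.70149831],
       [-0.64248749,  0.28166695, -0.71265248]]), 't': array([-0.17691106, -0.29454272,  1.59017144])}
side {'camera_matrix': array([[370.45844982,   0.        , 254.23700734],
       [  0.        , 370.45844982, 190.80134745],
       [  0.        ,   0.        ,   1.        ]]), 'R': array([[-0.94530907, -0.32616276, -0.00293375],
       [-0.25150778,  0.73460658, -0.63015634],
       [ 0.20768868, -0.59495465, -0.77646274]]), 't': array([0.47428512, 0.17659547, 1.04992119])}
wrist {'camera_matrix': array([[343.01154737,   0.        , 258.2711103 ],
       [  0.        , 343.01154737, 192.8511218 ],
       [  0.        ,   0.        ,   1.        ]]), 'R': array([[ 9.99999431e-01,  9.00118610e-04, -5.72712302e-04],
       [ 1.02640392e-03, -9.58142797e-01,  2.86288888e-01],
       [-2.91046211e-04, -2.86289313e-01, -9.58143175e-01]]), 't': array([-0.62557405, -0.03821404,  0.37884481])}
```

View pics/scene0.png

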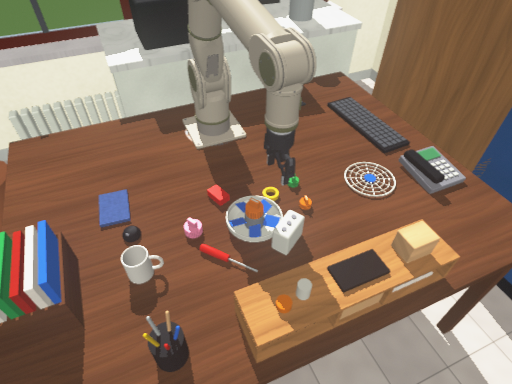

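View pics/side0.png

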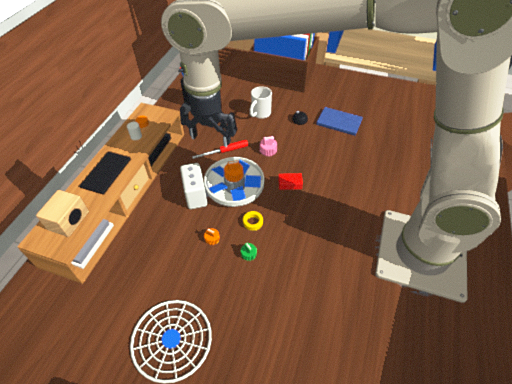

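View pics/wrist0.png

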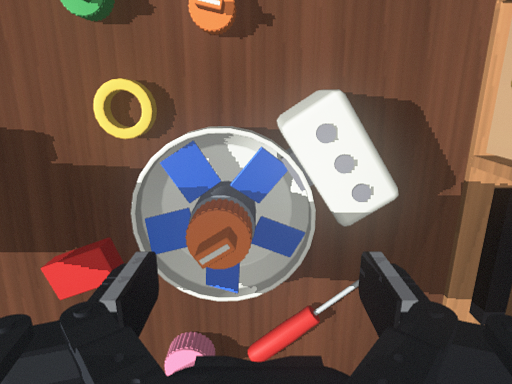

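Orange candidates: the cap on the hub (wrist 218,235 / scene 255,208) and a smaller orange cap on the desk (scene 305,202 / wrist 212,8). The green and pink ones are excluded, and the hub one is larger. I'll confirm this in an enlarged crop.

```bash
python3 - <<'E'
import cv2,numpy as np
a=cv2.imread("pics/wrist0.png")[160:300,130:320];cv2.imwrite("pics/c1.png",cv2.resize(a,None,fx=4,fy=4,interpolation=cv2.INTER_CUBIC))
a=cv2.imread("pics/scene0.png")[170:270,190:330];cv2.imwrite("pics/c2.png",cv2.resize(a,None,fx=5,fy=5,interpolation=cv2.INTER_CUBIC))
a=cv2.imread("pics/side0.png")[140:260,170:290];cv2.imwrite("pics/c3.png",cv2.resize(a,None,fx=5,fy=5,interpolation=cv2.INTER_CUBIC))
E
```

```text
(no output)
```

View pics/c1.png

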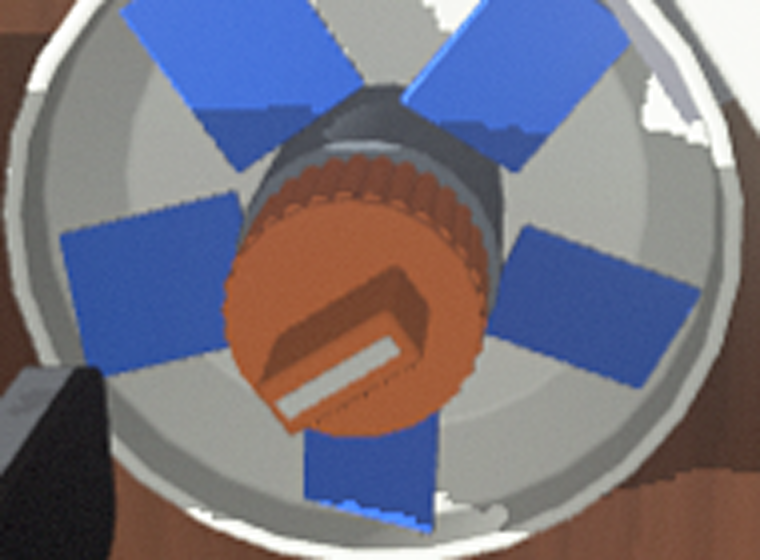

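View pics/c2.png

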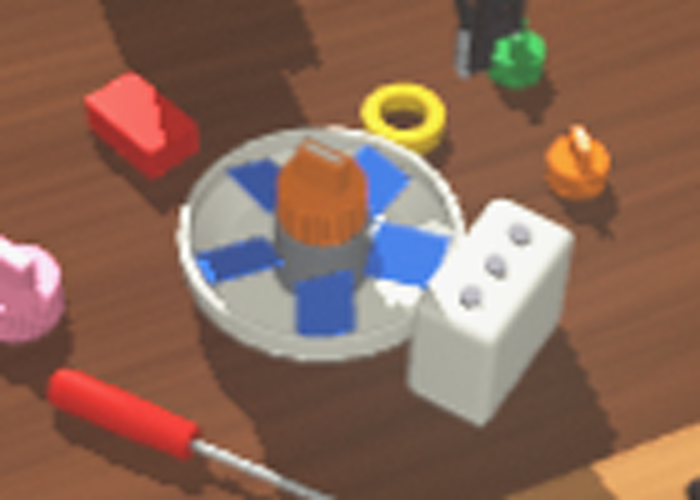

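View pics/c3.png

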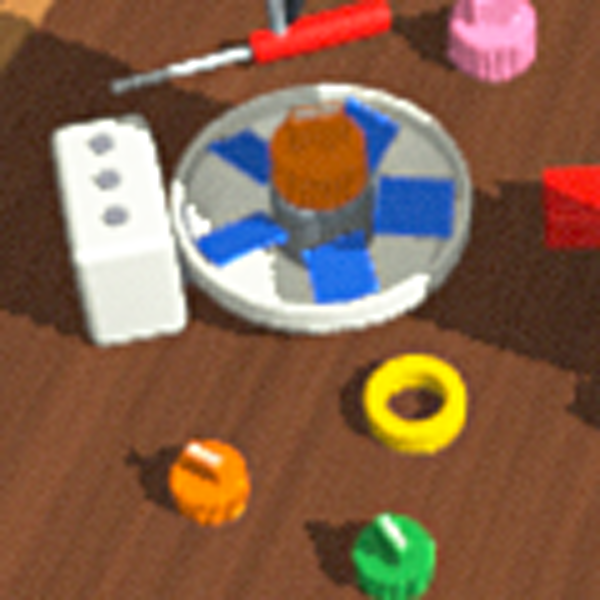

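```bash
cat > h.py <<'E'
from workcell import manip
import cv2,numpy as np
def back(info,px,z):
    K,R,t=info["camera_matrix"],np.array(info["R"]),np.array(info["t"])
    d=R.T@np.linalg.inv(K)@np.array([px[0],px[1],1.]);c=-R.T@t
    return (c+d*(z-c[2])/d[2])
E
python3 - <<'E'
from h import *
i=manip.camera_info("wrist")
c=lambda x,y:(130+x/4,160+y/4)
for n,p,z in[("bar",c(339,375),.118),("b1",c(285,410),.118),("b2",c(393,345),.118),("skirt",c(356,317),.092),("shell",(223.5,213),.045),("f1",(327,132),.092),("f2",(362,192),.092)]:
    print(n,back(i,p,z))
s=manip.camera_info("scene")
print("scene bar",back(s,(190+319/5,170+153/5),.118))
s=manip.camera_info("side")
print("side bar",back(s,(170+322/5,140+110/5),.118))
print(manip.get_obs()['clock'])
E
```

```text
bar [ 0.59001694 -0.05623895  0.118     ]
b1 [ 0.57855181 -0.06423896  0.118     ]
b2 [ 0.60127169 -0.04948211  0.118     ]
skirt [ 0.59068522 -0.05504185  0.092     ]
shell [ 0.59034198 -0.04723777  0.045     ]
f1 [0.68161408 0.03999254 0.092     ]
f2 [ 0.71455043 -0.01090206  0.092     ]
scene bar [ 0.58975102 -0.05699454  0.118     ]
side bar [ 0.5841157  -0.05703775  0.118     ]
0.15
```

The crops confirm it: the cap on the hub is orange and clearly larger than the loose orange one. Its axis is at about (0.590, -0.056), and its bar lies at 33°, matching the foot direction. I'll position over it with the jaws across the bar (tool turned +57° about z).

Call:
{"fn": "step_arm", "kwargs": {"motion": [[-28,-17,0,0,0,0],[-28,-17,0,0,0,0],[0,0,0,0,0,9.5],[0,0,0,0,0,9.5],[0,0,0,0,0,9.5],[0,0,0,0,0,9.5],[0,0,0,0,0,9.5],[0,0,0,0,0,9.5],[0,0,0,0,0,0]], "jaw": 85, "force": 50}}

```text
clock: 1.27
position: [0.5879, -0.058, 0.2278]
ee_rot: [0.963, 0.27, -0.003, -0.001]
ft_force: [0.4, -0.2, -0.7]
grip_width: 0.994
```

```bash
cat > st.py <<'E'
from h import *
from scipy.spatial.transform import Rotation as R
def st():
    o=manip.get_obs();M=R.from_quat(o['ee_rot']).as_matrix()
    print("t",round(o['clock'],2),"p",np.round(o['position'],4),"yang",np.round(np.degrees(np.arctan2(M[1,1],M[0,1])),1),"z",np.round(M[:,2],3),"F",np.round(o['ft_force'],1),"T",np.round(o['torque'],2),"g",round(o['grip_width'],3),"q",np.round(o['joint_pos'],2))
    return o,M
E
python3 - <<'E'
from st import *
o,M=st()
d=M.T@(np.array([.590,-.056,.096])-o['position']);print("delta tool mm",np.round(d*1000,1))
i=manip.camera_info("wrist");a=manip.camera("wrist");cv2.imwrite("pics/w1.png",a)
E
```

```text
t 1.27 p [ 0.5879 -0.058   0.2278] yang -58.7 z [-0.006  0.    -1.   ] F [ 0.4 -0.2 -0.7] T [ 0.03 -0.04  0.03] g 0.994 q [-0.04  0.26  0.08  1.56 -0.02  1.33 -0.99]
delta tool mm [  3.5  -0.2 131.7]
```

View pics/w1.png

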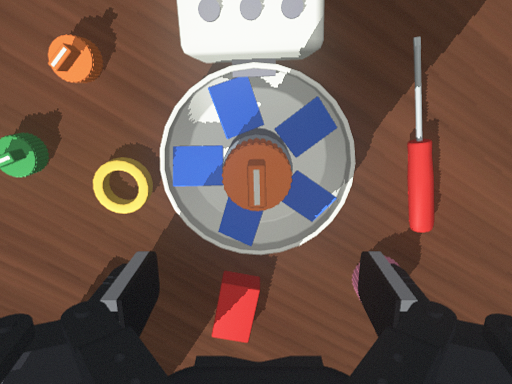

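The wrist view shows the bar at (256,187), vertical in the image and centred between the fingers. I'll refine and descend.

```bash
python3 - <<'E'
from st import *
o,M=st()
i=manip.camera_info("wrist")
print(back(i,(256.5,187),.118),back(i,(257.2,175.5),.092))
a=back(i,(256,172),.118);b=back(i,(257,204),.118);print(np.degrees(np.arctan2(*(a-b)[1::-1])))
im=cv2.imread("pics/w1.png")[130:220,210:310];cv2.imwrite("pics/c4.png",cv2.resize(im,None,fx=6,fy=6,interpolation=cv2.INTER_CUBIC))
E
```

```text
t 1.32 p [ 0.5879 -0.058   0.2278] yang -58.6 z [-0.007  0.    -1.   ] F [ 0.5 -0.  -0.5] T [-0.    0.04 -0.04] g 0.998 q [-0.04  0.26  0.08  1.56 -0.02  1.33 -0.99]
[ 0.58932266 -0.05624246  0.118     ] [ 0.59168522 -0.05521297  0.092     ]
33.09273939679843
```

View pics/c4.png

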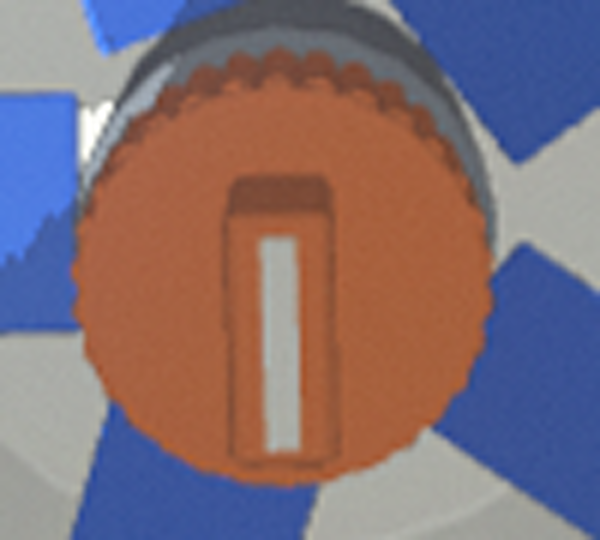

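Call:
{"fn": "step_arm", "kwargs": {"motion": [[3,0,0,0,0,-1.5],[0,0,30,0,0,0],[0,0,30,0,0,0],[0,0,30,0,0,0],[0,0,25,0,0,0],[0,0,0,0,0,0]]}}

```text
clock: 2.08
position: [0.591, -0.0556, 0.1099]
ee_rot: [0.956, 0.295, -0.002, -0.001]
ft_force: [0.5, 0.4, -0.3]
grip_width: 0.996
```

```bash
python3 - <<'E'
from st import *
o,M=st()
d=M.T@(np.array([.590,-.056,.096])-o['position']);print("delta tool mm",np.round(d*1000,1))
E
```

```text
t 2.08 p [ 0.591  -0.0556  0.1099] yang -55.7 z [-0.005  0.001 -1.   ] F [ 0.5  0.4 -0.3] T [ 0.03 -0.01  0.04] g 0.996 q [-0.03  0.36  0.06  1.69 -0.02  1.1  -0.94]
delta tool mm [-1.  -0.2 13.9]
```

Call:
{"fn": "step_arm", "kwargs": {"motion": [[-1,0,13,0,0,1.2],[0,0,0,0,0,0]]}}

```text
clock: 2.33
position: [0.5911, -0.0561, 0.0979]
ee_rot: [0.959, 0.285, -0.001, -0.001]
ft_force: [-0.2, -0.4, -0.5]
grip_width: 0.996
```

Call:
{"fn": "step_arm", "kwargs": {"motion": [[0,0,0,0,0,0],[0,0,0,0,0,0],[0,0,0,0,0,0],[0,0,0,0,0,0],[0,0,0,0,0,0],[0,0,0,0,0,0]], "jaw": 0, "force": 40}}

```text
clock: 3.08
position: [0.5921, -0.0556, 0.1]
ee_rot: [0.958, 0.285, 0.0, -0.001]
ft_force: [-0.2, -0.3, 0.0]
grip_width: 0.152
```

```bash
python3 - <<'E'
from st import *
o,M=st()
cv2.imwrite("pics/w2.png",manip.camera("wrist"))
E
```

```text
t 3.08 p [ 0.5921 -0.0556  0.1   ] yang -56.8 z [-0.     0.001 -1.   ] F [-0.2 -0.3  0. ] T [ 0.05  0.03 -0.02] g 0.152 q [-0.03  0.37  0.06  1.7  -0.03  1.07 -0.95]
```

View pics/w2.png

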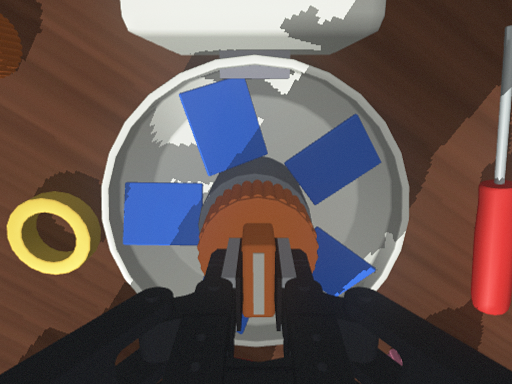

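The grip is aligned on the bar but about 5 mm high (z = 0.100). I'll loosen, lower and re-grip.

Call:
{"fn": "step_arm", "kwargs": {"motion": [[0,0,0,0,0,0],[-2,0,4,0,0,0],[0,0,1,0,0,0]], "jaw": 30}}

```text
clock: 3.5
position: [0.5904, -0.0573, 0.0947]
ee_rot: [0.958, 0.285, 0.0, -0.0]
ft_force: [-0.2, -0.2, 0.2]
grip_width: 0.356
```

Call:
{"fn": "step_arm", "kwargs": {"motion": [[0,0,0.5,0,0,0],[0,0,0,0,0,0],[0,0,0,0,0,0],[0,0,0,0,0,0]], "jaw": 0, "force": 40}}

```text
clock: 4.0
position: [0.5901, -0.0567, 0.0941]
ee_rot: [0.958, 0.285, -0.0, -0.001]
ft_force: [-0.5, 0.7, 0.4]
grip_width: 0.155
```

```bash
python3 - <<'E'
from st import *
o,M=st()
E
```

```text
t 4.0 p [ 0.5901 -0.0567  0.0941] yang -56.8 z [-0.001  0.002 -1.   ] F [-0.5  0.7  0.4] T [0.17 0.23 0.04] g 0.155 q [-0.03  0.37  0.06  1.71 -0.03  1.06 -0.95]
```

Good grip at the right height. I'll try counter-clockwise (tool z negative) gently first.

Call:
{"fn": "step_arm", "kwargs": {"motion": [[0,0,0,0,0,-3],[0,0,0,0,0,-3],[0,0,0,0,0,-3],[0,0,0,0,0,-3]]}}

```text
clock: 4.5
position: [0.5907, -0.0581, 0.0941]
ee_rot: [0.922, 0.386, 0.0, 0.0]
ft_force: [-0.2, 0.4, 0.5]
grip_width: 0.157
```

```bash
python3 - <<'E'
from st import *
o,M=st()
E
```

```text
t 4.5 p [ 0.5907 -0.0581  0.0941] yang -44.5 z [ 0.001  0.    -1.   ] F [-0.2  0.4  0.5] T [-0.1  -0.01 -0.02] g 0.157 q [-0.    0.37  0.03  1.71 -0.01  1.06 -0.75]
```

It turned 12° with no torque, well past the 6° stop, so it gives counter-clockwise. I'll continue a bit and check visually.

Call:
{"fn": "step_arm", "kwargs": {"motion": [[1,-1,0,0,0,-6],[0,0,0,0,0,-6],[0,0,0,0,0,-6],[0,0,0,0,0,-6],[0,0,0,0,0,-6]]}}

```text
clock: 5.12
position: [0.5916, -0.0571, 0.094]
ee_rot: [0.786, 0.618, 0.001, 0.001]
ft_force: [-1.9, 1.3, -0.3]
grip_width: 0.154
```

```bash
python3 - <<'E'
from st import *
o,M=st()
cv2.imwrite("pics/w3.png",manip.camera("wrist"))
d=M.T@(np.array([.590,-.0565,.0945])-o['position']);print("delta tool mm",np.round(d*1000,1))
E
```

```text
t 5.12 p [ 0.5916 -0.0571  0.094 ] yang -13.6 z [ 0.003 -0.    -1.   ] F [-1.9  1.3 -0.3] T [ 0.6   0.32 -0.01] g 0.154 q [ 0.07  0.38 -0.06  1.7   0.02  1.06 -0.24]
delta tool mm [ 0.2 -1.7 -0.5]
```

View pics/w3.png

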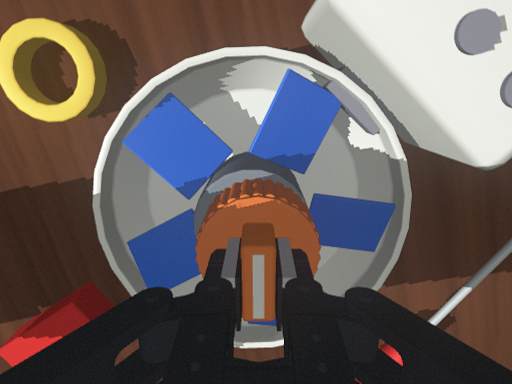

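The bar turns with the fingers (about 43° so far) while the fan stays put. Continuing to about 86°.

Call:
{"fn": "step_arm", "kwargs": {"motion": [[0,-1.5,0,0,0,-6],[0,0,0,0,0,-6],[0,0,0,0,0,-6],[0,0,0,0,0,-6]]}}

```text
clock: 5.68
position: [0.591, -0.0557, 0.094]
ee_rot: [0.636, 0.772, 0.002, 0.002]
ft_force: [-0.4, 1.7, -0.1]
grip_width: 0.155
```

```bash
python3 - <<'E'
from st import *
o,M=st()
d=M.T@(np.array([.590,-.0565,.0945])-o['position']);print("delta tool mm",np.round(d*1000,1))
E
```

```text
t 5.67 p [ 0.591  -0.0557  0.094 ] yang 11.0 z [ 0.005  0.001 -1.   ] F [-0.4  1.7 -0.1] T [ 0.45  0.24 -0.01] g 0.155 q [ 0.12  0.38 -0.13  1.7   0.05  1.06  0.17]
delta tool mm [-0.6 -1.1 -0.5]
```

Call:
{"fn": "step_arm", "kwargs": {"motion": [[-0.5,-1,0,0,0,-6],[0,0,0,0,0,-6],[0,0,0,0,0,-6],[0,0,0,0,0,0]]}}

```text
clock: 6.18
position: [0.5906, -0.0551, 0.0939]
ee_rot: [0.506, 0.863, 0.003, 0.002]
ft_force: [-1.4, 0.3, 1.8]
grip_width: 0.157
```

```bash
python3 - <<'E'
from st import *
o,M=st()
d=M.T@(np.array([.590,-.0565,.0945])-o['position']);print("delta tool mm",np.round(d*1000,1))
cv2.imwrite("pics/w4.png",manip.camera("wrist"))
E
```

```text
t 6.17 p [ 0.5906 -0.0551  0.0939] yang 29.2 z [ 0.006  0.003 -1.   ] F [-1.4  0.3  1.8] T [0.28 0.47 0.03] g 0.157 q [ 0.17  0.38 -0.18  1.7   0.07  1.06  0.47]
delta tool mm [-0.9 -1.2 -0.6]
```

View pics/w4.png

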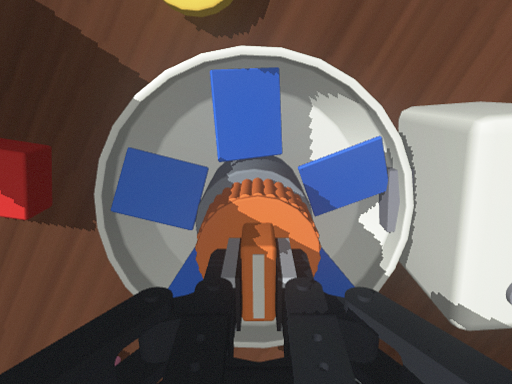

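The tool has turned 86°, and the foot is now to the image's right with the bar still aligned in the fingers. I'll lift gently first.

Call:
{"fn": "step_arm", "kwargs": {"motion": [[0,0,-4,0,0,0],[0,0,-5,0,0,0],[0,0,-6,0,0,0]]}}

```text
clock: 6.6
position: [0.5902, -0.0553, 0.1091]
ee_rot: [0.508, 0.861, 0.002, 0.001]
ft_force: [-0.6, 1.0, -0.7]
grip_width: 0.155
```

```bash
python3 - <<'E'
from st import *
o,M=st()
d=M.T@(np.array([.590,-.0565,.0945])-o['position']);print("delta tool mm",np.round(d*1000,1))
E
```

```text
t 6.6 p [ 0.5902 -0.0553  0.1091] yang 28.9 z [ 0.005  0.002 -1.   ] F [-0.6  1.  -0.7] T [0.18 0.17 0.07] g 0.155 q [ 0.17  0.36 -0.18  1.69  0.07  1.09  0.47]
delta tool mm [-1.  -0.8 14.6]
```

No resistance at 15 mm, so I'm continuing to about 100 mm.

Call:
{"fn": "step_arm", "kwargs": {"motion": [[0,0,-12,0,0,0],[0,0,-15,0,0,0],[0,0,-15,0,0,0],[0,0,-15,0,0,0],[0,0,-15,0,0,0],[0,0,-10,0,0,0],[0,0,-3,0,0,0],[0,0,0,0,0,0],[0,0,0,0,0,0],[0,0,0,0,0,0]]}}

```text
clock: 7.85
position: [0.5904, -0.0562, 0.2015]
ee_rot: [0.509, 0.861, 0.003, 0.003]
ft_force: [-0.4, -0.3, -0.8]
grip_width: 0.156
```

```bash
python3 - <<'E'
from st import *
o,M=st();print(np.abs(o['joint_velocities']).max())
a=manip.camera("scene")[130:290,170:350];b=manip.camera("side")[90:250,150:330]
cv2.imwrite("pics/f.png",np.hstack([cv2.resize(x,(399,355),interpolation=cv2.INTER_CUBIC) for x in(a,b)]))
E
```

```text
t 7.85 p [ 0.5904 -0.0562  0.2015] yang 28.8 z [ 0.007  0.001 -1.   ] F [-0.4 -0.3 -0.8] T [ 0.01 -0.02 -0.01] g 0.156 q [ 0.17  0.28 -0.18  1.59  0.05  1.27  0.48]
0.004364723121811255
```

View pics/f.png

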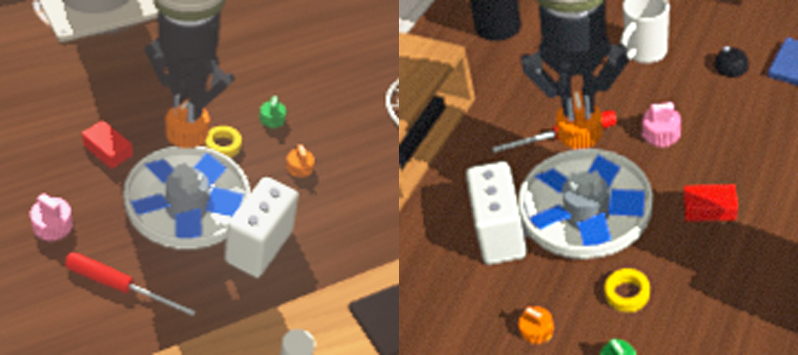

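Both views show the cap held upright in the fingers about 10 cm up (left panel 187,125; right panel 578,127). The hub and stud are bare and the other things look undisturbed. Handing in.

```bash
python3 -c "
from workcell import manip
print(manip.hand_in())"
```

```text
the job is handed in; nothing more can be done
None
```

The orange cap is off the hub, held still about 10.5 cm above it, and the job is handed in. `hand_in` gave no verdict.

- **Grip:** I gripped the large orange cap by its bar. The first grip sat about 5 mm too high, so I loosened, lowered and gripped again.
- **Turning:** I tried counter-clockwise first. It passed the 6° stop with almost no torque, so I turned it about 86° (1.5 rad) that way. I never tested clockwise, since counter-clockwise gave at once.
- **Lift:** The cap came straight up with no resistance at the 15 mm check.
- **Last checks:**
  - The tool was at (0.590, -0.056, 0.2015) and vertical within 0.01 rad, with the jaws stopped at about 13 mm on the 14 mm bar.
  - Joint speeds were close to zero, and the clock was at about 8 s of the 42 s allowed.
  - Both cameras showed the cap upright over the bare hub, and the things around the fan looked unmoved.
- **Not measured:** I did not measure the grip force (set to 40 N) or the bystander positions.

No check failed. The only disagreement was the side camera putting the bar about 6 mm off in x; I used the other two views.

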